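# Open the large terminal box

### The arm

A 7-joint arm with a two-finger parallel gripper is mounted at the origin on a cart in front of the work surface, level with it; the furniture and walls round the work are solid. World frame = base frame: x ahead of the robot, y to its left, z up, the work surface at z = 0. Lengths are in m, angles in rad, forces in N, time in s.
With the tool pointing down it reaches from about 0.4 to 0.875 m from the base axis. Payload 19.3 kg.
Tool frame: the origin (TCP) lies at the very end of the fingers, on their centre line; the grasp point (between the pads) lies 19 mm behind it; z points along the fingers, y is the line along which they close (so a half turn about z gives the same grasp; the last joint's range is limited). The gripper opens to 85 mm and grips with 20 to 120 N. Pads are 22 mm wide; open, the fingers measure 114 mm over their backs; the gripper's body (76 mm by 85 mm) begins 54 mm behind the grasp point. The pads swing forward as they close: fully open they stand 13 mm farther back than shut.
Start: joints at [-1.239, 0.521, -0.036, 1.599, 0.021, 1.021, -0.113], TCP at [0.244, 0.575, 0.231] pointing down, gripper open.
Joint ranges: [-2.91, 2.91], [-0.3, 2.13], [-1.5, 1.42], [0.17, 2.43], [-1.26, 4.41], [0.16, 1.93], [-2.52, 2.52]. Speed limits (rad/s): [1.89, 1.89, 2.39, 2.39, 3.01, 3.01, 3.01].

### API

Orientations are given as [roll, pitch, yaw] about the fixed x, y, z axes, in that order (R = Rz(yaw) Ry(pitch) Rx(roll)).
In Python, from workcell import ctrl, eyes, hand_in gives the robot as it stands.
- The arm moves only by the tool arm_command, never from a script. Its argument "increments" is a list of rows, each a list of 5 numbers: the opening, from -1 (shut) to 1 (fully open), then the shift along the tool's x, y, z in m, then the turn about the tool's z in rad. A call has exactly 5 rows; each row is the pose to reach, as a shift and turn from the pose commanded when the call began, along the tool's axes at that moment; what a row does not reach only later rows make up. A row lasts 1/10 s, in which the tool goes at most 50 mm and 8.59 degrees, less where a joint would pass 70% of its speed; a pose out of reach is approached as far as the arm can. A call with a gripper value outside its range is refused whole. The fingers move at their own pace and stop on an object; the grip force is fixed at half the most. Time passes only in rows, so rows that repeat a pose let the fingers close, or fill a call up. It gives the time, the measured TCP pose, the force, the opening and the grip force at its end, in the units of the state.
- ctrl.get_state(): the state, without advancing time (a new reading comes with each control period).
- eyes.grab_frame(name): name is "scene" or "side" or "wrist"; returns a dict with "color" (384x512x3 uint8, red, green, blue), "fx", "fy", "cx", "cy" (pixels), "eye" and "attitude" of the camera in the world. Camera axes: x right, y up, looking along -z (the intrinsics and any distortion apply to the point x, -y, -z); pixel columns grow to the right and rows downward; lengths in m; the calibration is good to about 2 mm. A picture is of the moment at which its call begins. There is no depth.
- hand_in(): hands the job in; it is judged then, once.
Trained networks look in a picture, given as the dict that the camera call returned (one of the last four; its "shot" number tells which), for a name from the list of things; names that differ only in an ending like _2 or _b are one class to them, and where a whole thing is asked for, a point or a joint stands for the part that bears it (a point fixed in the world has none). Each returns a list of dicts, best first, with "p" (0 to 1); they miss things now and then, are a little off and sometimes report something else, mostly with a low value. They report only what shows in the picture. A call takes as long as a camera call.
- eyes.search_frame(target, picture): "at" ([x, y, z] in m, in world coordinates, good to about 4 mm: the middle of the surface that is visible of it).
- eyes.spot_point(target, picture): "at" ([x, y, z] in m, in world coordinates, good to about 4 mm: a listed point, or the origin of a listed thing).
The state is a dict: "t": time; "joint_positions": joint angles; "qd": joint speeds; "tau": joint torques, N m; "tcp_pos": TCP position; "ee_rot": TCP orientation; "ft_force": force on the tool from outside, world axes, zero at the start; "wrist_torque": the same for the moment, N m; "grip_width": opening from 0.0 (shut) to 1.0 (fully open); "grasp_force": force on a finger pad.
Only numpy, scipy, OpenCV 4.12 (cv2) and the standard library are available. Lean on these libraries where they do the work, as an engineer would, in place of code of your own. Each camera call takes 0.05 s, during which the arm holds its last target. There are 200 camera calls.

### The job

Two grey terminal boxes are screwed to the bench. Unlock the larger one by turning the T-handle latch on its cover a full quarter turn anticlockwise (seen from above), then swing that cover up until it stands upright and let go, with the latch still unlocked. Do not force the cover against a locked latch, and leave the latch of the smaller box alone.

Things in the scene. Friction and masses are not known exactly. Their poses are not given: they have to be found in the camera images.
- large_box: larger grey steel terminal box, 170 (x) x 200 (y) x 64 mm, fixed to the bench; the smaller is alike but 125 x 110 mm; which stands left changes. Origin: centre of its underside; x points away from the robot (yaw within 0.3 rad), z up. Its cover, 4 mm thick, top at 64 mm, is hinged along the far (+x) edge, 85 mm beyond the origin and 60 mm up, and opens upward, away from the robot.
- large_grip (a point): middle of the crossbar of the larger box's T-handle latch, to grip: on the turning axis (z), 40 mm above the cover, 47 mm in front (-x) of the box's middle. Round dark steel bar, 12 mm thick, 48 long along the point's x, on a 10 mm stem. Locked it lies across the hinge line, unlocked along it, so that fingers pinching it can stay pointing down while the cover swings and the bar rolls in them.
- large_latch (a joint): turn of the larger box's latch in rad: 0 locked, 1.571 (a stop) fully unlocked, growing anticlockwise seen from above; it starts between 0 and 0.12. Light friction (0.06 Nm), stays where it is left. A steel tongue under the cover holds the cover shut until about 1.25 rad.
- large_cover (a joint): swing of the larger box's cover in rad about the hinge line (far edge of the box, 85 mm beyond its middle, 60 mm above the bench): 0 shut, 1.571 (a stop) upright. A stiff friction hinge: it takes about 6 N upward at the latch and stays where it is left.
- small_latch (a joint): turn of the like latch on the smaller box (125 x 110 mm), in rad, as for the larger: 0 locked; starts between 0 and 0.12. To be left alone. Round the boxes: a feeder station, tall, fills the left of the bench beyond y = 0.32 m; the tool may start beside it, so draw back and up first.

How it is judged:
By the outcome, as a careful person would: the job done as asked, in the order asked, and still so for the second after the job is handed in, with the robot touching nothing.
It also fails if it takes over 40 s, if anything falls off the work surface, if the arm or the gripper's body presses on something with over 40 N, if the wrist force passes 120 N, or if a joint passes its speed limit or range.

## Working session

There is one attempt and no reset: what is moved stays moved. The work goes in short steps, Python scripts to look and compute and a tool call to move; the robot and the scene stay as the last step left them, time stands still between calls to the robot, and variables do not carry over. Pictures are saved under pics/ and viewed, at most 10 in all, crops included, and the job is handed in when it is done.

Besides the shell and the picture viewer there is one more tool, called after "Call:" in YAML: its name, and indented under it one key for each argument. arm_command: Moves the arm, as the interface text tells. Its arguments: {"type":"object","properties":{"increments":{"type":"array"}},"required":["increments"]}

```bash
mkdir -p pics
python3 - <<'E'
from workcell import ctrl, eyes
import cv2
s=ctrl.get_state(); print(s['t'],s['tcp_pos'],s['ee_rot'],s['grip_width'])
for c in ['scene','side']:
    p=eyes.grab_frame(c); cv2.imwrite(f'pics/{c}0.png',p['color'][:,:,::-1])
    print(c,p['eye'],p['fx'])
    for n in ['large_box','large_grip']:
        print(n,[(r['at'],r['p']) for r in eyes.spot_point(n,p)])
    for n in ['large_latch','small_latch']:
        print(n,[(r['at'],r['p']) for r in eyes.search_frame(n,p)])
E
```

```text
0.0 [0.24432834 0.57490673 0.23072758] [-3.14048188e+00  9.37169838e-05  2.73977845e+00] 0.996861098832437
scene [-0.04098983 -0.44792384  0.56504677] 453.33823178576785
large_box [([0.547, 0.1261, 0.0011], 0.85)]
large_grip [([0.506, 0.1263, 0.1041], 0.54)]
large_latch [([0.5041, 0.1276, 0.1033], 0.58)]
small_latch [([0.4796, -0.1262, 0.0995], 0.8)]
side [ 0.2007201  -0.72808254  0.53487604] 426.67652679130856
large_box [([0.5504, 0.126, 0.0023], 0.56)]
large_grip [([0.5093, 0.1306, 0.1057], 0.71)]
large_latch [([0.5086, 0.1257, 0.1006], 0.7)]
small_latch [([0.4836, -0.1292, 0.1023], 0.52), ([0.5072, 0.1279, 0.0992], 0.38)]
```

View pics/scene0.png

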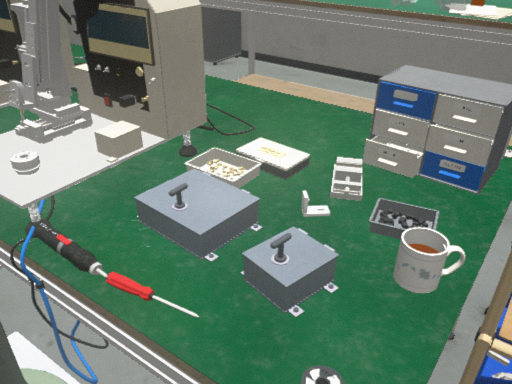

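View pics/side0.png

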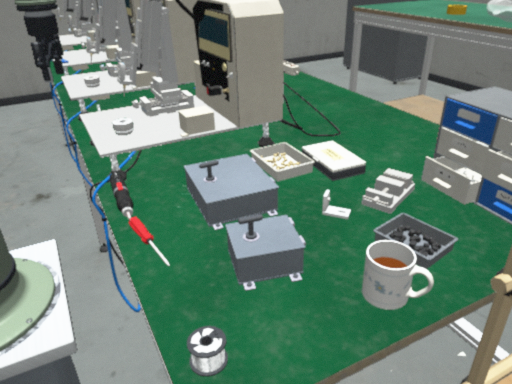

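The scene picture shows the larger box on the left, with cover corners near (198,171), (137,200), (197,235) and (258,208). Its handle is at (178,195). The smaller box is on the right, handle at (282,245). The feeder platform corner is near (37,203). The side view agrees.

```bash
cat > h.py <<'E'
import numpy as np
from scipy.spatial.transform import Rotation as R
def rot(a):
    a=np.array(a,float); 
    return a if a.shape==(3,3) else (R.from_quat(a) if a.size==4 else R.from_euler('xyz',a)).as_matrix()
def back(p,u,v,z):
    d=rot(p['attitude'])@np.array([(u-p['cx'])/p['fx'],-(v-p['cy'])/p['fy'],-1.])
    e=np.array(p['eye']); return e+d*(z-e[2])/d[2]
def proj(p,X):
    c=rot(p['attitude']).T@(np.array(X)-p['eye']); return p['cx']+p['fx']*c[0]/-c[2], p['cy']-p['fy']*c[1]/-c[2]
E
python3 - <<'E'
from h import *
from workcell import eyes
import cv2
p=eyes.grab_frame('scene'); print({k:v for k,v in p.items() if k!='color'})
for uv in [(198,171),(137,197),(197,233),(258,206)]: print(back(p,*uv,.064).round(3))
for z in (.1,.2): print(back(p,37,203,z).round(3), back(p,165,140,z).round(3), back(p,0,185,z).round(3))
im=p['color'][150:270,110:290]; cv2.imwrite('pics/c1.png',cv2.resize(im,None,fx=4,fy=4,interpolation=cv2.INTER_CUBIC)[:,:,::-1])
E
```

```text
{'fx': 453.33823178576785, 'fy': 453.33823178576785, 'cx': 251.7371274256087, 'cy': 203.36250828775758, 'eye': array([-0.04098983, -0.44792384,  0.56504677]), 'attitude': array([ 1.00870031, -0.00551404, -0.94078976]), 'shot': 3}
[0.643 0.203 0.064]
[0.479 0.228 0.064]
[0.458 0.039 0.064]
[0.603 0.002 0.064]
[0.313 0.316 0.1  ] [0.667 0.33  0.1  ] [0.307 0.44  0.1  ]
[0.237 0.152 0.2  ] [0.514 0.162 0.2  ] [0.232 0.249 0.2  ]
```

View pics/c1.png

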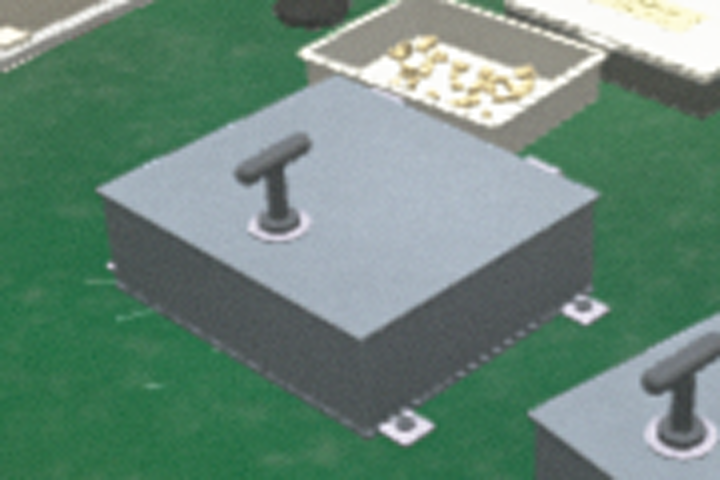

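The crop shows the cover corners at full-frame pixels (196.2,168.8), (134.2,197.5), (200,235) and (260,198.8). The bar points along +x, so it is locked.

Run:
```python
from h import *
p=dict(fx=453.338,fy=453.338,cx=251.737,cy=203.3625,eye=np.array([-0.04098983,-0.44792384,0.56504677]),attitude=np.array([ 1.00870031,-0.00551404,-0.94078976]))
c=[back(p,*uv,.064) for uv in [(196.2,168.8),(134.2,197.5),(200,235),(260,198.8)]]
for a in c: print(a.round(3))
for a,b in ((0,1),(3,2),(1,2),(0,3)):
    d=c[a]-c[b]; print(np.linalg.norm(d),np.arctan2(d[1],d[0]))
print(np.mean(c,0))
d=back(p,110+305/4,150+143/4,.104)-back(p,110+240/4,150+174/4,.104);print(np.arctan2(d[1],d[0]),np.linalg.norm(d))
# tool shifts for the world deltas
y=2.74; T=np.array([[np.cos(y),np.sin(y),0],[np.sin(y),-np.cos(y),0],[0,0,-1]])
for w in [(-.06,-.06,.1),(0.0,-.3,.12),(.19,-.448,.12)]: print(w,(T.T@w).round(3))
```

```text
[0.649 0.214 0.064]
[0.474 0.231 0.064]
[0.456 0.031 0.064]
[0.628 0.015 0.064]
0.17555769940632143 -0.10199366861494918
0.17265521005986215 -0.090461959951488
0.20148195555278198 1.4824399011168674
0.19947232454842173 1.467968477800529
[0.55196257 0.1227279  0.064     ]
-0.11200147676762294 0.041841262483002475
(-0.06, -0.06, 0.1) [ 0.032 -0.079 -0.1  ]
(0.0, -0.3, 0.12) [-0.117 -0.276 -0.12 ]
(0.19, -0.448, 0.12) [-0.35  -0.338 -0.12 ]
```

Call:
arm_command:
  increments:
    - [1, 0.01, -0.02, -0.03, 0]
    - [1, 0.02, -0.04, -0.06, 0]
    - [1, 0.03, -0.06, -0.09, 0.1]
    - [1, 0.03, -0.08, -0.12, 0.2]
    - [1, 0.03, -0.1, -0.14, 0.35]

```text
t: 1.05
tcp_pos: [0.1772, 0.4945, 0.3733]
ee_rot: [3.14, -0.001, 2.386]
ft_force: [0.3, 0.1, 1.0]
grip_width: 1.001
grasp_force: 0.0
```

Call:
arm_command:
  increments:
    - [1, -0.04, -0.01, 0, 0.14]
    - [1, -0.08, -0.02, 0, 0.28]
    - [1, -0.12, -0.03, 0, 0.42]
    - [1, -0.16, -0.04, 0, 0.56]
    - [1, -0.2, -0.05, 0, 0.7]

```text
t: 1.55
tcp_pos: [0.2903, 0.3202, 0.3715]
ee_rot: [3.141, -0.001, 1.684]
ft_force: [0.8, 0.7, 0.1]
grip_width: 1.0
grasp_force: 0.0
```

Call:
arm_command:
  increments:
    - [1, -0.04, 0.028, 0, 0.145]
    - [1, -0.08, 0.056, 0, 0.29]
    - [1, -0.12, 0.084, 0, 0.435]
    - [1, -0.16, 0.112, 0, 0.58]
    - [1, -0.2, 0.135, 0.03, 0.725]

```text
t: 2.05
tcp_pos: [0.4475, 0.141, 0.3462]
ee_rot: [3.139, -0.005, 0.958]
ft_force: [1.3, 1.9, -0.4]
grip_width: 1.005
grasp_force: 0.0
```

Call:
arm_command:
  increments:
    - [1, 0, 0, 0.03, 0.145]
    - [1, 0, 0, 0.06, 0.29]
    - [1, 0, 0, 0.09, 0.435]
    - [1, 0, 0, 0.09, 0.58]
    - [1, 0, 0, 0.09, 0.725]

```text
t: 2.55
tcp_pos: [0.4446, 0.1424, 0.2534]
ee_rot: [3.141, 0.001, 0.233]
ft_force: [-1.0, 0.9, 1.3]
grip_width: 0.999
grasp_force: 0.0
```

Call:
arm_command:
  increments:
    - [1, 0, 0, 0, 0.145]
    - [1, 0, 0, 0, 0.29]
    - [1, 0, 0, 0, 0.33]
    - [1, 0, 0, 0, 0.33]
    - [1, 0, 0, 0, 0.33]

```text
t: 3.05
tcp_pos: [0.4449, 0.1427, 0.2541]
ee_rot: [-3.141, -0.0, -0.088]
ft_force: [1.0, 1.2, 0.1]
grip_width: 1.001
grasp_force: 0.0
```

Run:
```python
from h import *
from workcell import ctrl,eyes
import cv2
s=ctrl.get_state(); print(s['t'],s['tcp_pos'],s['ee_rot'],s['joint_positions'])
p=eyes.grab_frame('wrist'); cv2.imwrite('pics/w1.png',p['color'][:,:,::-1])
print(p['eye'],p['attitude'],p['fx'],p['cx'],p['cy'])
for n in ['large_box','large_grip']: print(n,[(r['at'],r['p']) for r in eyes.spot_point(n,p)])
```

```text
3.05 [0.44490984 0.14271909 0.25410999] [-3.14144626e+00 -1.04146112e-04 -8.83024735e-02] [-0.9880367   0.29337983  0.68491976  1.99694231 -0.23078384  0.92760519
 -1.84353751]
[0.52751065 0.13482735 0.3959832 ] [-3.29513107e-01 -1.11896432e-03 -1.65925405e+00] 279.6120723891574 256.4545512575239 193.2315781910021
large_box [([0.5525, 0.129, 0.0014], 0.95)]
large_grip [([0.5116, 0.1304, 0.1039], 0.78)]
```

View pics/w1.png

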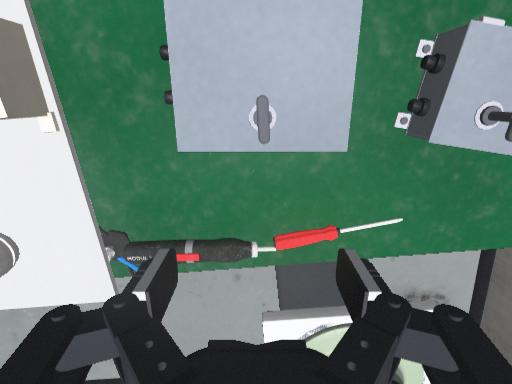

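The wrist view shows the bar from about (264,96) to (265,143) and the cover's near edge from (177,151) to (348,152). The tool is aligned with the box.

Run:
```python
from h import *
from workcell import ctrl,eyes
p=eyes.grab_frame('wrist'); s=ctrl.get_state()
a=back(p,263.5,96,.11);b=back(p,264.5,143,.11);print(a,b,np.linalg.norm(a-b),np.arctan2(*(a-b)[1::-1]),(a+b)/2)
g=(a+b)/2
l,r=back(p,177,151.5,.064),back(p,348,152,.064);d=l-r;yaw=np.arctan2(-d[0],d[1]);m=(l+r)/2
print(l,r,np.linalg.norm(d),yaw,'grip from edge',m+.038*np.array([np.cos(yaw),np.sin(yaw),0]))
y=s['ee_rot'][2];T=np.array([[np.cos(y),np.sin(y),0],[np.sin(y),-np.cos(y),0],[0,0,-1]])
for G in (g,m+.038*np.array([np.cos(yaw),np.sin(yaw),0])): print(T.T@(np.r_[G[:2],.087]-s['tcp_pos']))
```

```text
[0.52836083 0.12740322 0.11      ] [0.48320826 0.1300579  0.11      ] 0.04523054604985955 -0.05872600862371275 [0.50578455 0.12873056 0.11      ]
[0.47534924 0.23414668 0.064     ] [0.45647798 0.03079739 0.064     ] 0.20422305809351088 -0.0925371434245962 grip from edge [0.50375102 0.12896064 0.064     ]
[0.06184279 0.008319   0.16709126]
[0.05979683 0.0082718  0.16709126]
```

Call:
arm_command:
  increments:
    - [1, 0.03, 0.004, 0.03, -0.03]
    - [1, 0.061, 0.008, 0.05, -0.03]
    - [1, 0.061, 0.008, 0.08, -0.03]
    - [1, 0.061, 0.008, 0.11, -0.03]
    - [0.5, 0.061, 0.008, 0.13, -0.03]

```text
t: 3.75
tcp_pos: [0.5044, 0.1287, 0.1221]
ee_rot: [3.141, 0.002, -0.06]
ft_force: [-0.0, 0.6, -0.2]
grip_width: 0.854
grasp_force: 0.0
```

Call:
arm_command:
  increments:
    - [0.2, 0, 0, 0.02, 0]
    - [0.2, 0, 0, 0.037, 0]
    - [0, 0, 0, 0.037, 0]
    - [-0.2, 0, 0, 0.037, 0]
    - [-0.2, 0, 0, 0.037, 0]

```text
t: 4.25
tcp_pos: [0.5054, 0.1292, 0.0879]
ee_rot: [-3.141, -0.001, -0.06]
ft_force: [0.7, 0.7, 0.2]
grip_width: 0.398
grasp_force: 0.0
```

Run:
```python
from workcell import ctrl,eyes
import cv2
s=ctrl.get_state(); print(s['tcp_pos'],s['ee_rot'],s['grip_width'],s['ft_force'])
a=eyes.grab_frame('wrist')['color'];b=eyes.grab_frame('scene')['color'][100:292,80:336]
cv2.imwrite('pics/g1.png',cv2.hconcat([a[:,100:450],cv2.resize(b,(512,384))[:,:450]])[:,:,::-1])
```

```text
[0.50539243 0.12922258 0.08791801] [-3.14110750e+00 -9.85412853e-04 -6.01572389e-02] 0.3979987561253791 [0.71557288 0.68838209 0.22822734]
```

View pics/g1.png

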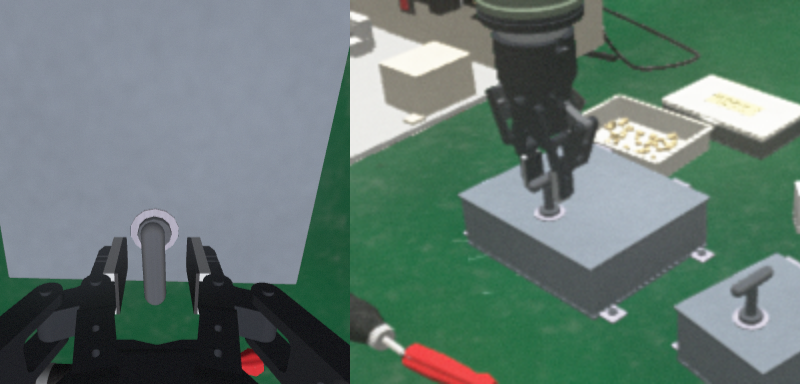

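Left: the bar at (155,265) is centred between the pads, at x about 118 and 195. Next I close and turn.

Call:
arm_command:
  increments:
    - [-1, 0, 0, 0, 0]
    - [-1, 0, 0, 0, 0]
    - [-1, 0, 0, 0, 0]
    - [-1, 0, 0, 0, 0]
    - [-1, 0, 0, 0, 0]

```text
t: 4.85
tcp_pos: [0.5053, 0.1305, 0.0876]
ee_rot: [-3.14, -0.001, -0.059]
ft_force: [-0.7, 6.8, 7.7]
grip_width: 0.114
grasp_force: 58.4
```

Call:
arm_command:
  increments:
    - [-1, 0, 0, 0, -0.1]
    - [-1, 0, 0, 0, -0.2]
    - [-1, 0, 0, 0, -0.3]
    - [-1, 0, 0, 0, -0.4]
    - [-1, 0, 0, 0, -0.5]

```text
t: 5.35
tcp_pos: [0.5054, 0.13, 0.0877]
ee_rot: [-3.141, -0.002, 0.444]
ft_force: [-0.4, 4.3, 5.6]
grip_width: 0.114
grasp_force: 58.4
```

Call:
arm_command:
  increments:
    - [-1, 0, 0, 0, -0.1]
    - [-1, 0, 0, 0, -0.2]
    - [-1, 0, 0, 0, -0.3]
    - [-1, 0, 0, 0, -0.4]
    - [-1, 0, 0, 0, -0.5]

```text
t: 5.85
tcp_pos: [0.5057, 0.1297, 0.0877]
ee_rot: [3.141, -0.002, 0.944]
ft_force: [1.1, 2.3, 3.9]
grip_width: 0.114
grasp_force: 58.4
```

Call:
arm_command:
  increments:
    - [-1, 0, 0, 0, -0.12]
    - [-1, 0, 0, 0, -0.24]
    - [-1, 0, 0, 0, -0.36]
    - [-1, 0, 0, 0, -0.48]
    - [-1, 0, 0, 0, -0.56]

```text
t: 6.35
tcp_pos: [0.5062, 0.1296, 0.0878]
ee_rot: [3.139, -0.001, 1.504]
ft_force: [4.4, 2.4, 2.4]
grip_width: 0.116
grasp_force: 59.0
```

Run:
```python
from h import *
from workcell import ctrl
s=ctrl.get_state()
for k in ('t','tcp_pos','ee_rot','ft_force','wrist_torque','joint_positions'): print(k,s[k])
th=np.linspace(0,1.571,26)
f=lambda t:(-.132*np.cos(t)+.044*np.sin(t),.132*np.sin(t)+.044*np.cos(t))
yaw=s['ee_rot'][2]; e=yaw-1.571+.093
print('arc dir vs tool y err',e)
for t in th: a,b=f(t); print(round(t,3),round(a+.132,4),round(-(b-.044),4))
```

```text
t 6.35
tcp_pos [0.50619335 0.12955263 0.08776711]
ee_rot [ 3.13889484e+00 -1.14212335e-03  1.50437254e+00]
ft_force [4.40807287 2.36263252 2.35079695]
wrist_torque [ 0.37418125 -0.88892342 -0.54788813]
joint_positions [-0.40506344  0.57162634  0.05529684  1.98869931 -0.05448005  0.57971298
 -0.3794639 ]
arc dir vs tool y err 0.02637253867759551
0.0 0.0 -0.0
0.063 0.003 -0.0082
0.126 0.0066 -0.0162
0.189 0.0106 -0.024
0.251 0.0151 -0.0314
0.314 0.0201 -0.0386
0.377 0.0255 -0.0455
0.44 0.0313 -0.052
0.503 0.0375 -0.0582
0.566 0.0441 -0.0639
0.628 0.0511 -0.0692
0.691 0.0583 -0.074
0.754 0.0659 -0.0784
0.817 0.0737 -0.0824
0.88 0.0818 -0.0858
0.943 0.09 -0.0887
1.005 0.0984 -0.091
1.068 0.107 -0.0929
1.131 0.1156 -0.0942
1.194 0.1243 -0.0949
1.257 0.1331 -0.0951
1.32 0.1418 -0.0948
1.382 0.1505 -0.0939
1.445 0.1591 -0.0925
1.508 0.1677 -0.0905
1.571 0.176 -0.088
```

The moment about z (-0.55 Nm) shows the latch is at its stop. Next I start the swing.

Call:
arm_command:
  increments:
    - [-1, 0, 0.003, -0.008, 0.01]
    - [-1, 0, 0.0065, -0.016, 0.015]
    - [-1, 0, 0.0105, -0.024, 0.015]
    - [-1, 0, 0.015, -0.0315, 0.015]
    - [-1, -0.0005, 0.02, -0.0385, 0.015]

```text
t: 6.85
tcp_pos: [0.5226, 0.1279, 0.125]
ee_rot: [-3.136, 0.001, 1.485]
ft_force: [1.3, 7.8, -16.4]
grip_width: 0.115
grasp_force: 79.2
```

Call:
arm_command:
  increments:
    - [-1, 0, 0.0055, -0.007, 0]
    - [-1, 0, 0.011, -0.0135, 0]
    - [-1, 0, 0.0175, -0.0195, 0]
    - [-1, 0, 0.024, -0.0255, 0]
    - [-1, 0, 0.031, -0.0305, 0]

```text
t: 7.35
tcp_pos: [0.5491, 0.1272, 0.1561]
ee_rot: [-3.128, -0.0, 1.487]
ft_force: [-50.9, 14.9, 39.9]
grip_width: 0.116
grasp_force: 97.6
```

Run:
```python
from workcell import ctrl,eyes
import cv2
s=ctrl.get_state(); print(s['tcp_pos'],s['ee_rot'],s['wrist_torque'],s['ft_force'])
a=eyes.grab_frame('side')['color'][80:272,130:330];b=eyes.grab_frame('scene')['color'][80:272,100:300]
cv2.imwrite('pics/o1.png',cv2.resize(cv2.hconcat([a,b]),None,fx=2,fy=2)[:,:,::-1])
```

```text
[0.54914832 0.12716759 0.1560524 ] [-3.12762970e+00 -2.02062585e-04  1.48665272e+00] [ 3.38095064 12.35884297 -0.32394477] [-50.87939896  14.94707438  39.88052685]
```

View pics/o1.png

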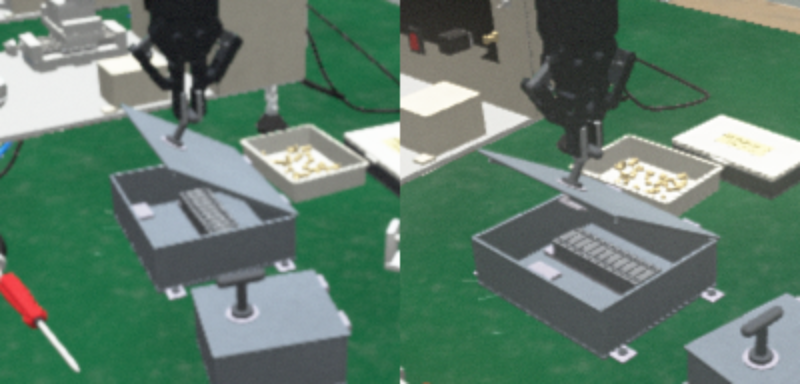

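The picture shows the cover about 0.6 rad open with the handle still at the fingertips: left panel about (190,110), right about (590,140). The force has risen, so I look closer before going on.

Run:
```python
from workcell import ctrl,eyes
import cv2
a=eyes.grab_frame('side')['color'][105:165,190:256];b=eyes.grab_frame('scene')['color'][118:178,160:226];w=eyes.grab_frame('wrist')['color'][150:380,150:360]
r=lambda x:cv2.resize(x,(400,364),interpolation=cv2.INTER_CUBIC)
cv2.imwrite('pics/o2.png',cv2.resize(cv2.hconcat([r(a),r(b),r(w)]),(800,243*1))[:,:,::-1])
print(ctrl.get_state()['ft_force'])
```

```text
[-45.00945087  13.60553565  43.75220049]
```

View pics/o2.png

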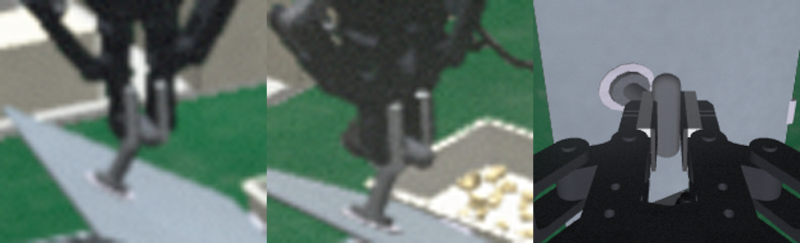

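The bar is still held between the pads, with the stem swung out on the near side. The force, (-45, +44) N in x and z, points away from the hinge, so the tool is slightly inside the arc. I ease it outward.

Call:
arm_command:
  increments:
    - [-1, 0, -0.001, -0.001, 0]
    - [-1, 0, -0.002, -0.002, 0]
    - [-1, 0, -0.003, -0.003, 0]
    - [-1, 0, -0.003, -0.003, 0]
    - [-1, 0, -0.003, -0.003, 0]

```text
t: 8.1
tcp_pos: [0.5499, 0.1272, 0.1592]
ee_rot: [-3.136, -0.002, 1.486]
ft_force: [-18.6, 13.8, 9.5]
grip_width: 0.119
grasp_force: 93.4
```

Run:
```python
from h import *
from workcell import eyes
p=eyes.grab_frame('scene');q=eyes.grab_frame('side')
yaw=-.093;Rz=R.from_euler('z',yaw).as_matrix();g=np.array([.505,.129,0]);o=g+Rz@[.047,0,0];print('origin',o)
for th in np.arange(.45,.75,.05):
    X=o+Rz@np.array([.085-.17*np.cos(th)+.004*np.sin(th),.1,.06+.17*np.sin(th)+.004*np.cos(th)])
    G=o+Rz@np.array([.085-.132*np.cos(th)+.044*np.sin(th),0,.06+.132*np.sin(th)+.044*np.cos(th)])
    print(th.round(2),np.round(proj(p,X),1),np.round(proj(q,X),1),G.round(4))
print('seen o1: scene (140,155) side (192.5,132.5)')
for n in (p,q): print([(r['at'],r['p']) for r in eyes.spot_point('large_grip',n)])
```

```text
origin [0.55179689 0.1246353  0.        ]
0.45 [137.6 162.9] [186.8 137. ] [0.5371 0.126  0.157 ]
0.5 [138.7 159. ] [188.1 133.9] [0.5421 0.1255 0.1619]
0.55 [140.1 155.1] [189.5 130.9] [0.5473 0.1251 0.1665]
0.6 [141.5 151.2] [191.1 127.9] [0.5527 0.1246 0.1708]
0.65 [143.2 147.4] [192.9 124.9] [0.5583 0.124  0.1749]
0.7 [145.  143.6] [194.8 122.1] [0.5641 0.1235 0.1787]
seen o1: scene (140,155) side (192.5,132.5)
[([0.5502, 0.128, 0.1655], 0.7)]
[([0.5537, 0.1271, 0.1679], 0.41)]
```

The cover corner in both views gives a swing of about 0.55 rad and a bar height of about 0.166 m. The bar has therefore slid about 8 mm towards the fingertips, because the stem swings into the near pad. The hinge holds by itself, so I let go and re-grip the bar's right half, beside the stem.

Call:
arm_command:
  increments:
    - [-0.4, 0, 0, 0, 0]
    - [-0.4, 0, 0, 0, 0]
    - [-0.4, 0, 0, 0, 0]
    - [-0.4, 0, 0, -0.02, 0]
    - [-0.4, 0, 0, -0.04, 0]

```text
t: 8.8
tcp_pos: [0.5528, 0.1242, 0.1994]
ee_rot: [-3.141, 0.001, 1.484]
ft_force: [-0.2, 0.4, -0.2]
grip_width: 0.297
grasp_force: 0.0
```

Run:
```python
from h import *
from workcell import eyes,ctrl
import cv2
s=ctrl.get_state();print(s['tcp_pos'],s['ee_rot'],s['ft_force'],s['grip_width'])
w=eyes.grab_frame('wrist'); p=eyes.grab_frame('scene')
for n in (w,p): print([(r['at'],r['p']) for r in eyes.spot_point('large_grip',n)])
for G in ((.5475,.1255,.1665),(.55,.128,.1665)): print(proj(w,G),proj(p,G))
cv2.imwrite('pics/r1.png',cv2.hconcat([w['color'][:,100:450],cv2.resize(p['color'][100:244,110:279],(450,384))])[:,:,::-1])
```

```text
[0.55275055 0.12421677 0.19941367] [-3.14104923e+00  8.37922780e-04  1.48397516e+00] [-0.17456949  0.39010613 -0.20582483] 0.29707886672190853
[([0.5511, 0.1277, 0.1676], 0.96)]
[]
(np.float64(249.45574685483666), np.float64(223.63338372041815)) (np.float64(191.90073530483795), np.float64(154.6156056329408))
(np.float64(252.74959650750827), np.float64(220.02965400956342)) (np.float64(191.82179048761407), np.float64(153.83938833333357))
```

View pics/r1.png

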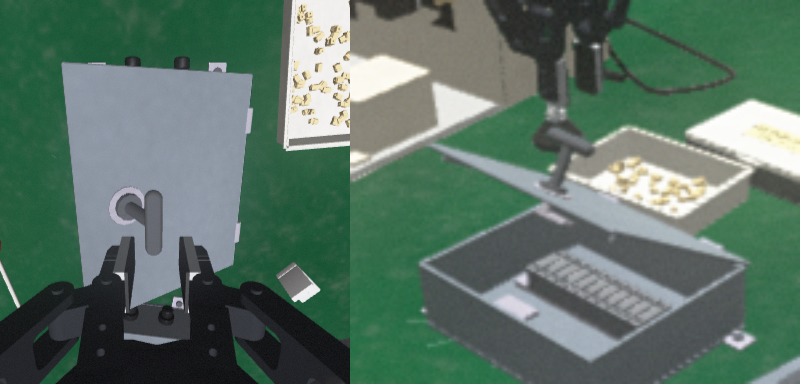

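The wrist view shows the bar from (253,190) to (253,254) in full-frame pixels, with the stem leaning left, so its middle is near (0.550, 0.127, 0.167). The latch is still unlocked. I re-grip the -y half.

Call:
arm_command:
  increments:
    - [-0.4, -0.015, -0.003, 0, 0]
    - [-0.4, -0.015, -0.003, 0.016, 0]
    - [-0.4, -0.015, -0.003, 0.032, 0]
    - [-0.4, -0.015, -0.003, 0.048, 0]
    - [-0.4, -0.015, -0.003, 0.048, 0]

```text
t: 9.5
tcp_pos: [0.547, 0.1088, 0.1489]
ee_rot: [-3.138, 0.002, 1.484]
ft_force: [-0.5, -0.0, 0.9]
grip_width: 0.303
grasp_force: 0.0
```

Call:
arm_command:
  increments:
    - [-1, 0, 0, 0, 0]
    - [-1, 0, 0, 0, 0]
    - [-1, 0, 0, 0, 0]
    - [-1, 0, 0, 0, 0]
    - [-1, 0, 0, 0, 0]

```text
t: 10.0
tcp_pos: [0.5486, 0.1096, 0.1513]
ee_rot: [3.141, 0.0, 1.484]
ft_force: [1.1, -5.1, -4.0]
grip_width: 0.112
grasp_force: 58.7
```

Call:
arm_command:
  increments:
    - [-1, 0, 0.006, -0.0045, 0]
    - [-1, 0, 0.013, -0.0093, 0]
    - [-1, 0, 0.021, -0.0137, 0]
    - [-1, 0, 0.0285, -0.0177, 0]
    - [-1, 0, 0.0365, -0.021, 0]

```text
t: 10.5
tcp_pos: [0.5843, 0.1066, 0.1729]
ee_rot: [-3.139, 0.001, 1.485]
ft_force: [-12.3, -4.5, 9.8]
grip_width: 0.107
grasp_force: 60.2
```

Call:
arm_command:
  increments:
    - [-1, 0, 0.008, -0.0037, 0]
    - [-1, 0, 0.016, -0.0062, 0]
    - [-1, 0, 0.0245, -0.0081, 0]
    - [-1, 0, 0.033, -0.0095, 0]
    - [-1, 0, 0.042, -0.0102, 0]

```text
t: 11.0
tcp_pos: [0.6269, 0.1029, 0.1838]
ee_rot: [-3.141, 0.0, 1.484]
ft_force: [-10.3, -5.0, 16.1]
grip_width: 0.105
grasp_force: 61.4
```

Call:
arm_command:
  increments:
    - [-1, 0, 0.0085, -0.001, 0]
    - [-1, 0, 0.0175, -0.0012, 0]
    - [-1, 0, 0.026, -0.0005, 0]
    - [-1, 0, 0.035, 0.001, 0]
    - [-1, 0, 0.0435, 0.003, 0]

```text
t: 11.5
tcp_pos: [0.671, 0.1, 0.1808]
ee_rot: [3.14, -0.001, 1.485]
ft_force: [-4.8, -5.0, 12.5]
grip_width: 0.104
grasp_force: 62.7
```

Call:
arm_command:
  increments:
    - [-1, 0, 0.004, 0.001, 0]
    - [-1, 0, 0.008, 0.0025, 0]
    - [-1, 0, 0.011, 0.0035, 0]
    - [-1, 0, 0.0125, 0.004, 0]
    - [-1, 0, 0.0125, 0.004, 0]

```text
t: 12.0
tcp_pos: [0.6808, 0.0992, 0.1773]
ee_rot: [-3.138, -0.001, 1.485]
ft_force: [-24.4, -1.6, 29.2]
grip_width: 0.107
grasp_force: 64.9
```

The x force has risen to -24 N, so the cover is at its upright stop. I release gently and rise straight up.

Call:
arm_command:
  increments:
    - [-0.45, 0, 0, -0.002, 0]
    - [-0.45, 0, 0, -0.002, 0]
    - [-0.45, 0, 0, -0.002, 0]
    - [-0.45, 0, 0, -0.002, 0]
    - [-0.45, 0, 0, -0.002, 0]

```text
t: 12.5
tcp_pos: [0.6827, 0.0988, 0.1773]
ee_rot: [3.141, -0.0, 1.485]
ft_force: [2.4, -0.5, 3.1]
grip_width: 0.276
grasp_force: 0.0
```

Call:
arm_command:
  increments:
    - [-0.45, 0, 0, -0.02, 0]
    - [-0.45, 0, 0, -0.04, 0]
    - [-0.45, 0, 0, -0.07, 0]
    - [-0.45, 0, 0, -0.1, 0]
    - [-0.45, 0, 0, -0.13, 0]

```text
t: 13.0
tcp_pos: [0.682, 0.0987, 0.308]
ee_rot: [-3.14, 0.0, 1.485]
ft_force: [-0.9, -0.5, -0.7]
grip_width: 0.277
grasp_force: 0.0
```

Run:
```python
from h import *
from workcell import eyes,ctrl
import cv2
s=ctrl.get_state();print(s['t'],s['tcp_pos'],s['ft_force'],s['grip_width'])
w=eyes.grab_frame('wrist'); p=eyes.grab_frame('scene'); q=eyes.grab_frame('side')
for n in (w,p,q): print([(r['at'],r['p']) for r in eyes.spot_point('large_grip',n)])
o=np.array([.5518,.1246,0]);Rz=R.from_euler('z',-.093).as_matrix()
for th in (1.45,1.51,1.571):
  for sy in (.1,-.1):
    X=o+Rz@np.array([.085-.17*np.cos(th),sy,.06+.17*np.sin(th)]); print(th,sy,np.round(proj(p,X),1),np.round(proj(q,X),1))
c=lambda i,x,y:cv2.resize(i['color'][y:y+192,x:x+133],(266,384))
cv2.imwrite('pics/f1.png',cv2.hconcat([cv2.resize(w['color'],(266,200)) if 0 else cv2.resize(w['color'][:,120:386],(266,384)),c(p,140,60),c(q,180,50)])[:,:,::-1])
```

```text
13.0 [0.68195347 0.09868419 0.30795689] [-0.89764323 -0.52749073 -0.73082148] 0.2768111810969404
[([0.6799, 0.1158, 0.1912], 0.61)]
[]
[([0.6813, 0.1166, 0.1983], 0.5)]
1.45 0.1 [182.5 103.8] [234.9  93.9]
1.45 -0.1 [253.  128.6] [267.1 119. ]
1.51 0.1 [186.1 102.2] [238.7  93. ]
1.51 -0.1 [256.6 126.6] [271.6 117.9]
1.571 0.1 [189.7 100.8] [242.6  92.3]
1.571 -0.1 [260.1 124.9] [276.1 117. ]
```

View pics/f1.png

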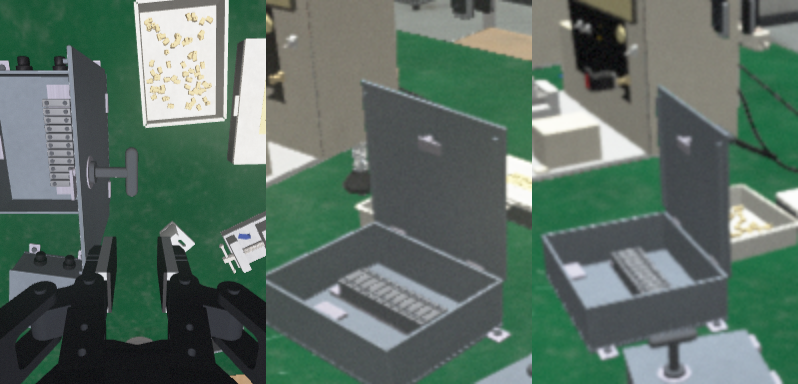

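The wrist view shows the bar at (131,172), parallel to the cover and untouched. The cover's top corners are at scene (188,101)/(260,124) and side (244,93)/(278,117), which fits a swing of about 1.56 rad. The small latch is unchanged.

```bash
python3 -c "
from workcell import hand_in
print(hand_in())"
```

```text
the job is handed in; nothing more can be done
None
```

I turned the larger box's latch to its unlocked stop, swung its cover upright (about 1.56 rad in the last pictures) and released it; the gripper is clear, the smaller latch was left alone, and the job was handed in at about 13 s.

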